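# Try the radius leaf on the gutter stone

### The job

Of the three wooden radius leaves take the one whose curves match the gutter stone, and try both its curves on the stone by feel: first its rounded lower corner in the hollow at the foot of the channel's near wall, until it bears on the floor and on the wall together and does not rock, then its hollow corner over the rounded lip of the channel's far wall, until it bears on top and on the channel face together; keep it upright and square to the stone and hold each fit firmly but gently, a few newtons for about a second. Then set the leaf down on the blue plate, and leave the other leaves and everything else where they are.

Things in the scene. Friction and masses are not known exactly. Their poses are not given: they have to be found in the camera images.
- leaf_mid_c (a point): The matching leaf: plain hardwood template, 78 long, 85 high, 16 mm thick, about 80 g, standing on its foot. This point: half height (42.5 above the foot), mid-thickness, 35 mm from its near end. x along it, at the start roughly away from the robot; y across the thickness; z up. Both curves have radius 16, so its straight flanks bear, not the curve. Grip across the thickness at x = 0, 60 to 75 above the foot.
- leaf_mid_heel (a point): On leaf_mid: where the lines of its foot and of its near upright end meet, 35 mm in -x of its centre and at foot height, axes as the leaf. The corner there is rounded off (convex, radius 16). The leg runs from here 50 mm in +x.
- leaf_mid_notch (a point): On leaf_mid: where the lines of the leg's other upright face and of the overhang's underside meet, 15 mm in +x of its centre and 30 mm above the foot, axes as the leaf. The overhang runs on 28 mm in +x, its underside 30 mm above the foot; the inside corner here is filled (concave, radius 16).
- leaf_small_c (a point): Hardwood radius leaf, outline, make, size and axes as leaf_mid; this point likewise at its centre. Both its curves have a radius of only 6 mm: too tight for the stone.
- leaf_large_c (a point): Hardwood radius leaf, outline, make, size and axes as leaf_mid; this point likewise at its centre. Both its curves have a radius of 24 mm: too wide for the stone.
- gutter: Gutter stone: fixed pale block 200 (x) by 140 (y) by 55 mm high, channel along y, rigid. Origin: centre of its underside on the slab; x across the channel, away from the robot at yaw 0. x -100 to -60: near wall; 100 wide channel; x 40 to 100: far wall. Hollow at the near wall's foot: radius 15; lip of the far wall: radius 17. Channel floor 15 high, wall tops 55. Wood-on-stone friction up to about 1.2.
- gutter_floor: The channel's flat floor, part of the stone; origin on its surface in the middle of the channel (50 mm from either wall), axes as the stone's.
- near_wall: The near wall, part of the stone; origin on its upright channel face (which looks to +x), mid-length, 20 mm above the channel floor; axes as the stone's. The face is straight from 15 to 40 mm above the floor.
- far_face: The upright channel face of the far wall, part of the stone, which looks to -x; origin on it, mid-length, 13 mm above the channel floor; axes as the stone's. The face is straight up to 23 mm above the floor, where the rounding begins.
- far_top: The flat top of the far wall, part of the stone; origin on that surface, mid-length, 37.5 mm in +x from the channel face; 40 mm above the channel floor; axes as the stone's. The top is flat from 17 mm past the channel face.
- plate: Round blue plastic plate, 230 mm across, rim 22 mm high, loose, 250 g; origin at the centre of its underside, its flat inner floor (142 mm across) 4 mm above the slab.
- cooker_lid: Bystander: steel pressure-cooker lid, 208 mm across with a black handle, lying on the slab; origin at the centre of its underside.
- jar: Bystander: lidded earthenware jar, 108 mm across, 148 mm high; origin at the centre of its underside.
- chimta: Bystander: steel chimta tongs, 285 mm long, lying flat, 10 mm high; origin near the middle.
- dispenser: Bystander: empty push-button soap dispenser, 68 mm across, 170 mm high; origin at the centre of its underside.
- tumbler: Bystander: steel tumbler, 72 mm across, 85 mm high; origin at the centre of its underside.
- spoon: Bystander: steel spoon lying on the slab near the stone; origin near its middle.
Mind the look-alikes: they are no part of the job. Leave any purple look-alike of the part that bears leaf_mid_c alone.

How it is judged (in metres and radians):
On the way, in this order (a step that is already met when the one before it is completed fails the run):
1. the matching leaf bears on the channel floor and on the near wall at once (over 1 N on each), upright within 0.06 rad and square to the stone within 0.1 rad, for half a second (contact force between leaf_mid and gutter_floor above 1 N and contact force between leaf_mid and near_wall above 1 N and angle between leaf_mid_c's own z axis and vertical below 0.06 rad and angle between the y axis of leaf_mid_c and the y axis of gutter, either way round below 0.1 rad), for 0.5 s.
2. then it bears on the far wall's flat top and on its channel face at once (over 1 N on each), equally upright and square, for half a second (contact force between leaf_mid and far_top above 1 N and contact force between leaf_mid and far_face above 1 N and angle between leaf_mid_c's own z axis and vertical below 0.06 rad and angle between the y axis of leaf_mid_c and the y axis of gutter, either way round below 0.1 rad), for 0.5 s.
At the end, for the whole second after the job is handed in: The matching leaf rests on the blue plate, its centre within 80 mm of the plate's, at rest and released; the plate is within 30 mm of where it stood (horizontal distance between leaf_mid_c and plate below 0.08 m and contact force between leaf_mid and plate above 0.2 N and linear speed of leaf_mid below 0.02 m/s and distance of plate from where it was at the start of the episode below 0.03 m); the robot touches nothing.
It fails at once if the leaf is pressed on the stone with more than 60 N (contact force between leaf_mid and gutter above 60 N).
It fails at once if the leaf is dropped or pressed hard on the plate (over 60 N) (contact force between leaf_mid and plate above 60 N).
It fails at once if another leaf is moved by more than 20 mm (distance of any of leaf_small_c, leaf_large_c from where it was at the start of the episode above 0.02 m).
It fails at once if a bystander is moved by more than 20 mm (distance of any of cooker_lid, jar, chimta, dispenser, tumbler, spoon from where it was at the start of the episode above 0.02 m).
It also fails if it takes over 69 s, if anything falls off the work surface, if the arm or the gripper's body presses on something with over 40 N, if the wrist force passes 120 N, or if a joint passes its speed limit or range.

### The arm

A 6-joint arm with a two-finger parallel gripper is mounted at the origin on the work surface. World frame = base frame: x ahead of the robot, y to its left, z up, the work surface at z = 0. Lengths are in m, angles in degrees, forces in N, time in s.
With the tool pointing down it reaches from about 0.4 to 0.825 m from the base axis. Payload 7 kg.
Tool frame: the origin (TCP) lies midway between the tips of the shut fingers; the grasp point (between the pads) lies 19 mm behind it; z points along the fingers, y is the line along which they close (so a half turn about z gives the same grasp; the last joint's range is limited). The gripper opens to 88 mm and grips with 3 to 60 N. Pads are 19 mm wide; open, the fingers measure 130 mm over their backs; the gripper's body (78 mm by 193 mm) begins 47 mm behind the grasp point.
Start: joints at [-54.826, 20.546, 0.682, 0, -70.136, -16.507], TCP at [0.216, -0.639, 0.227] pointing down, gripper open.
Joint ranges: [-176.03, 176.03], [-82.01, 121.73], [-58.28, 71.71], [-173.87, 95.51], [-174.79, -0.11], [-173.66, 173.66]. Speed limits (degrees/s): [136.94, 136.94, 172.46, 180, 180, 180].

### API

Orientations are given as [roll, pitch, yaw] about the fixed x, y, z axes, in that order (R = Rz(yaw) Ry(pitch) Rx(roll)).
In Python, from plant import r, eyes, workorder gives the robot as it stands.
- The arm moves only by the tool step_arm, never from a script. Its argument "plan" is a list of rows, each a list of 5 numbers: the shift along the tool's x, y, z each as a share of 25 cm, from -1 to 1, then the turn about the tool's z as a share of 60 degrees, from -1 to 1, then the finger opening in mm, from 0 to 87.6. In form: [[x, y, z, turn, jaw], ...]. A call has 1 to 12 rows; each row is the pose to reach, as a shift and turn from the pose commanded when the call began, along the tool's axes at that moment; what a row does not reach only later rows make up. A row lasts 1/12 s, in which the tool goes at most 41.7 mm and 7.16 degrees, less where a joint would pass 70% of its speed; a pose out of reach is approached as far as the arm can. A call with a number of a shift or a turn outside -1 to 1 is refused whole. A call with a gripper value outside its range is refused whole. The fingers move at their own pace and stop on an object; "newtons" is the grip in N (left out, the last holds). Time passes only in rows, so rows that repeat a pose let the fingers close. It gives the time, the measured TCP pose, the force, the opening and the grip force at its end, in the units of the state.
- r.get_state(): the state, without advancing time (a new reading comes with each control period).
- eyes.capture(name): name is "scene" or "top"; returns the picture (384x512x3 uint8, red, green, blue); there is no depth.
- eyes.camera_model(name): a dict with "fov_y" (degrees; the focal length in pixels is half the picture's height over the tangent of half this angle, whatever the lens; pixels are square), "cx", "cy" (the principal point, pixels), "k1" (the pictures are not rectified: a ray, as slopes to the right and down, at radius r is drawn at 1 + k1 r^2 times it, then the intrinsics apply), "world_to_cam" (4x4, takes a point from world to camera coordinates). Camera axes: x right, y up, looking along -z (the intrinsics and any distortion apply to the point x, -y, -z); pixel columns grow to the right and rows downward; lengths in m; the calibration is good to about 2 mm. A picture is of the moment at which its call begins. camera_model takes no time and is no camera call.
- workorder.close_job(): hands the job in; it is judged then, once.
The state is a dict: "time_s": time; "joints": joint angles; "qd": joint speeds; "joint_torque": joint torques, N m; "tcp_pos": TCP position; "eef_rot": TCP orientation; "contact_force": force on the tool from outside, world axes, zero at the start; "moment": the same for the moment, N m; "gripper_width": finger opening in m; "gripper_force": force on a finger pad.
Only numpy, scipy, OpenCV 4.12 (cv2) and the standard library are available. Lean on these libraries where they do the work, as an engineer would, in place of code of your own. Each camera call takes 0.05 s, during which the arm holds its last target. There are 200 camera calls.

## Working session

There is one attempt and no reset: what is moved stays moved. The work goes in short steps, Python scripts to look and compute and a tool call to move; the robot and the scene stay as the last step left them, time stands still between calls to the robot, and variables do not carry over. Pictures are saved under pics/ and viewed, at most 12 in all, crops included, and the job is handed in when it is done.

Besides the shell and the picture viewer there is one more tool, called after "Emit:" as name(argument=value, ...), one argument or row to a line, values as JSON. step_arm: Moves the arm, as the interface text tells. Its arguments: {"type":"object","properties":{"plan":{"type":"array"},"newtons":{"type":"number"}},"required":["plan"]}

```bash
ls; mkdir -p pics; cat > h.py <<'E'
import numpy as np, cv2
from plant import r, eyes, workorder
def cam(n):
    m=eyes.camera_model(n); return m
def ray(n,u,v):
    m=cam(n); f=192/np.tan(np.radians(m["fov_y"]/2))
    K=np.array([[f,0,m["cx"]],[0,f,m["cy"]],[0,0,1.]])
    # solve distortion x_d = x(1+k1 r^2)
    p=cv2.undistortPoints(np.array([[[u,v]]],float),K,np.array([m["k1"],0,0,0.]))[0,0]
    M=np.array(m["world_to_cam"]); R=M[:3,:3]; t=M[:3,3]
    return -R.T@t, R.T@np.array([p[0],-p[1],-1.])
def onz(n,u,v,z):
    o,d=ray(n,u,v); return o+d*(z-o[2])/d[2]
def proj(n,P):
    m=cam(n); f=192/np.tan(np.radians(m["fov_y"]/2)); M=np.array(m["world_to_cam"])
    q=M[:3,:3]@np.array(P,float)+M[:3,3]; x,y=q[0]/-q[2],-q[1]/-q[2]; s=1+m["k1"]*(x*x+y*y)
    return np.array([m["cx"]+f*x*s,m["cy"]+f*y*s])
def snap(n,name):
    im=eyes.capture(n); cv2.imwrite(f"pics/{name}.png",im[:,:,::-1]); return im
E
python3 - <<'E'
from h import *
a=snap("scene","s0");b=snap("top","t0")
cv2.imwrite("pics/both.png",cv2.resize(np.vstack([a,b])[:,:,::-1],None,fx=.78,fy=.78))
for n in("scene","top"):
    m=cam(n);M=np.array(m["world_to_cam"]);print(n,m["fov_y"],m["k1"],-M[:3,:3].T@M[:3,3],M[:3,:3].round(2).tolist())
print(r.get_state())
E
```

```text
pics
scene 48.611731741161705 -0.04134298319714491 [ 1.55056257 -0.06338075  0.8328194 ] [[0.14, 0.99, -0.02], [-0.6, 0.1, 0.8], [0.79, -0.1, 0.6]]
top 53.86711509856917 -0.06339801409729678 [0.41258662 0.02898439 1.01930031] [[-0.02, -1.0, 0.01], [0.98, -0.02, 0.17], [-0.17, 0.01, 0.98]]
{'time_s': 0.1, 'joints': array([-5.48272463e+01,  2.05874062e+01,  6.40086971e-01, -1.61955981e-02,
       -7.01366318e+01, -1.65061046e+01]), 'qd': array([ 0.05012097, -0.0710369 ,  0.17968254,  0.07466577,  0.03386633,
       -0.08011627]), 'joint_torque': array([-1.18828135e-03, -5.84165204e+01,  2.93754208e+01,  7.01563686e+00,
        1.01651932e-02, -5.41978920e-05]), 'tcp_pos': array([ 0.21586255, -0.6391002 ,  0.22572846]), 'eef_rot': array([ 1.79915183e+02, -9.25557207e-03, -1.61338858e+02]), 'contact_force': array([ 0.30578621,  0.61779214, -0.47214979]), 'moment': array([0.0325727 , 0.01363678, 0.00287405]), 'gripper_force': 0.0, 'gripper_width': 0.08797448484300492}
```

View pics/s0.png

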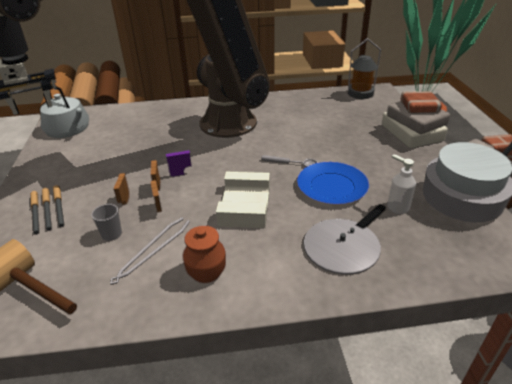

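View pics/t0.png

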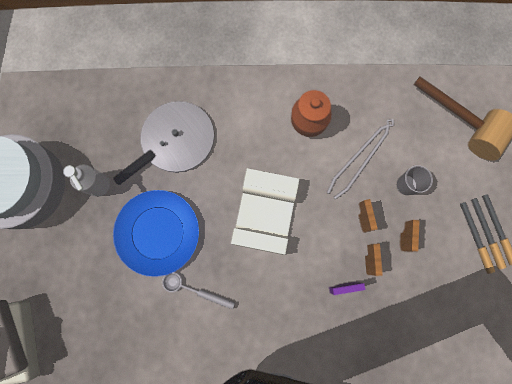

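The scene picture shows the stone at (245,198), the plate at (333,184) and wooden leaves at (121,188), (155,172) and (157,195). There is a purple look-alike at (179,163). In the top view the leaves are at (370,215), (411,235) and (375,259), with the purple one at (348,288). The three wooden leaves are the candidates, so I'll crop close to compare their curves.

```bash
python3 - <<'E'
from h import *
a=np.mean([eyes.capture("scene").astype(float) for _ in range(4)],0).astype(np.uint8)
b=cv2.imread("pics/t0.png")
A=cv2.resize(a[145:220,105:205,::-1],None,fx=8,fy=8,interpolation=cv2.INTER_CUBIC)
cv2.imwrite("pics/c1.png",A)
B=cv2.resize(b[185:305,325:435],None,fx=5,fy=5,interpolation=cv2.INTER_CUBIC)
cv2.imwrite("pics/c2.png",B)
for n,z in((370,200),(411,220),(375,245)): print(onz("top",n,z,.085), )
for P in [(370,230),(411,250),(375,273)]: print("bottom-ish",onz("top",*P,.0))
E
```

```text
[ 0.55342738 -0.25233391  0.085     ]
[ 0.5007725  -0.35332097  0.085     ]
[ 0.4407553  -0.25746975  0.085     ]
bottom-ish [ 0.48399207 -0.27247221  0.        ]
bottom-ish [ 0.42750367 -0.38143737  0.        ]
bottom-ish [ 0.36916644 -0.27879171  0.        ]
```

View pics/c1.png

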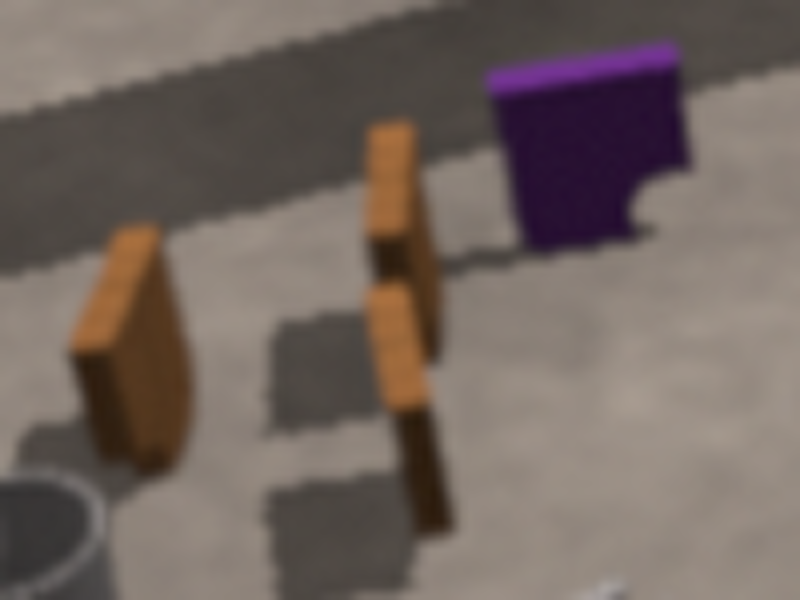

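View pics/c2.png

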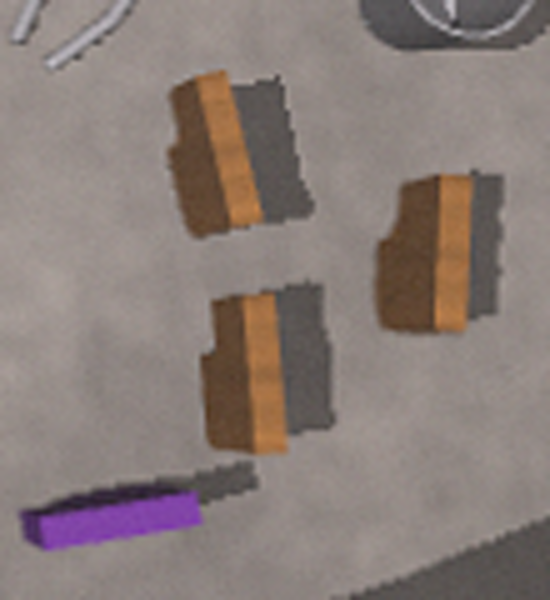

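```bash
cat >> h.py <<'E'
def leaves(im,n="top",roi=(185,285,345,435)):
    h=cv2.cvtColor(im,cv2.COLOR_RGB2HSV); y0,y1,x0,x1=roi
    m=np.zeros(im.shape[:2],np.uint8)
    s=im[y0:y1,x0:x1].astype(int); m[y0:y1,x0:x1]=((s[...,0]-s[...,2]>65)&(s[...,0]>130))*255
    out=[]
    for c in cv2.findContours(m,cv2.RETR_EXTERNAL,cv2.CHAIN_APPROX_NONE)[0]:
        if cv2.contourArea(c)<60: continue
        f=np.zeros(m.shape,np.uint8);cv2.drawContours(f,[c],-1,255,-1)
        v,u=np.nonzero(f); P=np.array([onz(n,a,b,.085)[:2] for a,b in zip(u,v)],np.float32)
        (cx,cy),(w,l),a=cv2.minAreaRect(P); 
        mu=P.mean(0); _,_,V=np.linalg.svd(P-mu,full_matrices=False); ax=V[0]*np.sign(V[0][0]); e=(P-mu)@ax
        out.append((mu,(cx,cy),np.degrees(np.arctan2(ax[1],ax[0])),sorted((w,l)),np.ptp(e)))
    return out
E
python3 - <<'E'
from h import *
ims=[eyes.capture("top") for _ in range(2)]
im=np.mean(ims,0).astype(np.uint8)
rows=[]
for mu,c,yaw,wl,L in leaves(im):
    print(mu,c,yaw,wl,L)
    t=np.radians(yaw); ex=np.array([np.cos(t),np.sin(t)]); ey=np.array([-ex[1],ex[0]])
    xs=np.arange(-55,56,.5); zs=np.arange(95,-15,-.5)
    M=np.array([[proj("top",[*(mu+ex*x/1e3+ey*.008),z/1e3]) for x in xs] for z in zs],np.float32)
    W=cv2.remap(im,M[...,0],M[...,1],cv2.INTER_CUBIC)
    rows.append(W)
cv2.imwrite("pics/rect.png",cv2.resize(np.hstack(rows)[:,:,::-1],None,fx=1.2,fy=1.2))
E
```

```text
[ 0.40572563 -0.26135093] (0.40542173385620117, -0.2612854540348053) 1.1668528 [0.015630273148417473, 0.07599660009145737] 0.07592446Traceback (most recent call last):
  File "<stdin>", line 9, in <module>
  File "h.py", line 15, in proj
    m=cam(n); f=192/np.tan(np.radians(m["fov_y"]/2)); M=np.array(m["world_to_cam"])
  File "h.py", line 4, in cam
    m=eyes.camera_model(n); return m
ValueError: time passes only in moves, steps and waits
```

Too many camera_model calls, so I'll cache the model.

```bash
sed -i 's/^def cam(n):/import functools\n@functools.lru_cache(None)\ndef cam(n):/' h.py
python3 - <<'E'
from h import *
im=np.mean([eyes.capture("top") for _ in range(2)],0).astype(np.uint8)
rows=[]
for mu,c,yaw,wl,L in leaves(im):
    print(mu,c,yaw,wl,L,proj("top",[*mu,.085]))
    t=np.radians(yaw); ex=np.array([np.cos(t),np.sin(t)]); ey=np.array([-ex[1],ex[0]])
    xs=np.arange(-55,56,.5); zs=np.arange(95,-15,-.5)
    M=np.array([[proj("top",[*(mu+ex*x/1e3+ey*.008),z/1e3]) for x in xs] for z in zs],np.float32)
    rows.append(cv2.remap(im,M[...,0],M[...,1],cv2.INTER_CUBIC))
cv2.imwrite("pics/rect.png",cv2.resize(np.hstack(rows)[:,:,::-1],None,fx=1.2,fy=1.2))
# gutter, pale mask; plate blue mask
h=cv2.cvtColor(im,cv2.COLOR_RGB2HSV); s=im.astype(int)
b=((s[...,2]>120)&(s[...,2]-s[...,0]>60)).astype(np.uint8); b[:,280:]=0
c=max(cv2.findContours(b,0,2)[0],key=cv2.contourArea)
P=np.array([onz("top",*q,.022)[:2] for q in c[:,0]],np.float32);print("plate",cv2.minEnclosingCircle(P))
g=((s.min(2)>190)).astype(np.uint8); g[:,:220]=0;g[:,320:]=0;g[:150]=0
for c in cv2.findContours(g,0,2)[0]:
    if cv2.contourArea(c)<100: continue
    q=cv2.boundingRect(c); print(q)
    for z in(.055,.015):
        P=np.array([onz("top",*p,z)[:2] for p in c[:,0]],np.float32)
        rr=cv2.minAreaRect(P);print(z,rr,cv2.boxPoints(rr).round(4).tolist())
cv2.imwrite("pics/g.png",cv2.resize(im[155:265,215:315,::-1],None,fx=5,fy=5,interpolation=cv2.INTER_CUBIC))
E
```

```text
[ 0.40586656 -0.2613593 ] (0.40562301874160767, -0.26128000020980835) 0.97789615 [0.015630273148417473, 0.07559385150671005] 0.07555925 [377.46404251 259.23785057]
[ 0.46254706 -0.36071566] (0.46321403980255127, -0.36045560240745544) -7.352963 [0.015309990383684635, 0.07559400796890259] 0.07606759 [415.13325077 235.19853848]
[ 0.51716816 -0.25073883] (0.5173657536506653, -0.25069352984428406) 10.312899 [0.014961262233555317, 0.07640151679515839] 0.07639103 [370.33036377 214.32465832]
plate ((0.4867132306098938, 0.3022828698158264), 0.11507435142993927)
(231, 229, 57, 25)
0.055 ((0.4583638608455658, 0.028825636953115463), (0.13874346017837524, 0.03868386149406433), 77.75873565673828) [[0.42480000853538513, -0.0348999984562397], [0.4625999927520752, -0.04309999942779541], [0.492000013589859, 0.0925000011920929], [0.45419999957084656, 0.1006999984383583]]
0.015 ((0.4602627456188202, 0.02881903573870659), (0.14449864625930786, 0.040288493037223816), 77.75872802734375) [[0.4253000020980835, -0.03750000149011612], [0.46459999680519104, -0.04610000178217888], [0.4952999949455261, 0.09520000
[... 550 characters left out ...]
999660253525], [0.5893999934196472, 0.07119999825954437], [0.5013999938964844, 0.09059999883174896]]
(243, 168, 56, 31)
0.055 ((0.6072428822517395, -0.0038740336894989014), (0.13861636817455292, 0.05496881902217865), 77.77002716064453) [[0.5656999945640564, -0.0658000037074089], [0.6194000244140625, -0.07739999890327454], [0.6488000154495239, 0.057999998331069946], [0.5950999855995178, 0.06970000267028809]]
0.015 ((0.6153174042701721, -0.0052370354533195496), (0.14436626434326172, 0.057248979806900024), 77.77005004882812) [[0.5720999836921692, -0.06970000267028809], [0.628000020980835, -0.08179999887943268], [0.6585999727249146, 0.05920000001788139], [0.6025999784469604, 0.0714000016450882]]
```

View pics/rect.png

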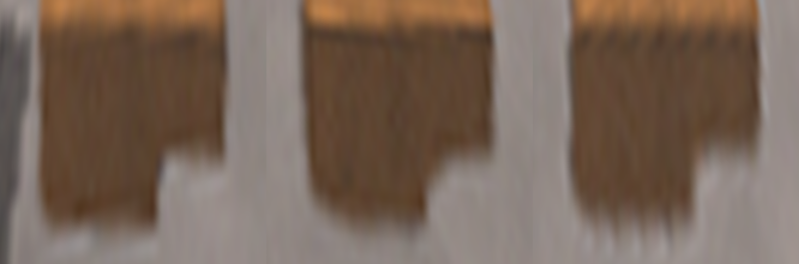

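View pics/g.png

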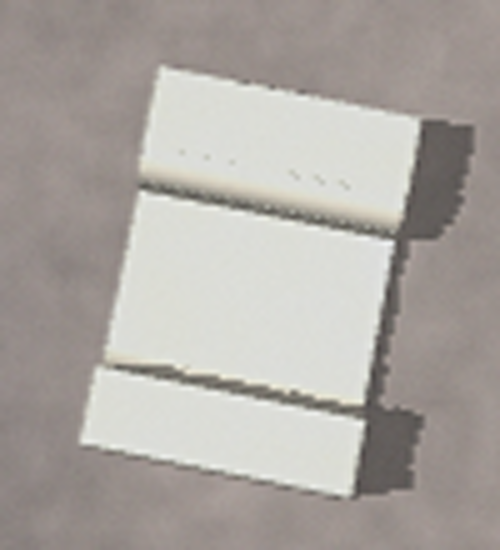

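The rectified side faces show, left to right in the picture, the tight curve (small, top view (377,259)), the widest curve (large, (415,235)) and the medium one (mid, (370,214)). I choose the leaf at (370,214), whose top centre is (0.517,-0.251) with yaw about 10.5°. The stone is at (0.5367,0.0117) with yaw -12.2°, and the plate is at (0.487,0.302).

Emit:
step_arm(
  plan=[
    [-0.812,0.544,0,0,60],
    [-0.812,0.544,0,0,60],
    [-0.812,0.544,0,0,60],
    [-0.812,0.544,0,0,60],
    [-0.812,0.544,0,0,60],
    [-0.812,0.544,0,0,60],
    [-0.812,0.544,0,0,60],
    [-0.812,0.544,0,0,60],
  ],
)

```text
time_s: 1.17
tcp_pos: [0.3662, -0.4442, 0.2271]
eef_rot: [-180.0, 0.0, -161.1]
contact_force: [-0.9, -0.5, -0.1]
gripper_width: 0.0598
gripper_force: 0.0
```

```bash
cat > go.py <<'E'
import sys,numpy as np
from plant import r
# usage: go.py x y z yaw ; prints shares from the measured pose
s=r.get_state(); p=s["tcp_pos"]; e=s["eef_rot"]; a=[float(v) for v in sys.argv[1:]]
from scipy.spatial.transform import Rotation as R
d=R.from_euler("xyz",e,degrees=True).inv().apply(np.array(a[:3])-p)
w=-(a[3]-e[2]); w=(w+90)%180-90
print("t",s["time_s"],"pos",p.round(4),"rot",e.round(2),"F",s["contact_force"].round(2),"M",s["moment"].round(3),"w",round(s["gripper_width"]*1e3,2),"gf",round(s["gripper_force"],1))
print("shares",(d/.25).round(4),"turn",round(w/60,4))
E
python3 go.py 0.5133 -0.2514 0.15 10.5
```

```text
t 1.1667 pos [ 0.3662 -0.4442  0.2271] rot [-1.7996e+02  4.0000e-02 -1.6112e+02] F [-0.93 -0.53 -0.06] M [-0.072  0.056  0.03 ] w 59.81 gf 0.0
shares [-0.8061  0.5398  0.3087] turn 0.1396
```

Emit:
step_arm(
  plan=[
    [-0.806,0.54,0,0.14,60],
    [-0.806,0.54,0,0.14,60],
    [-0.806,0.54,0,0.14,60],
    [-0.806,0.54,0,0.14,60],
    [-0.806,0.54,0,0.14,60],
    [-0.806,0.54,0,0.14,60],
    [-0.806,0.54,0.309,0.14,60],
    [-0.806,0.54,0.309,0.14,60],
    [-0.806,0.54,0.309,0.14,60],
    [-0.806,0.54,0.309,0.14,60],
  ],
)

```text
time_s: 2.0
tcp_pos: [0.5112, -0.254, 0.1483]
eef_rot: [179.9, -0.2, -169.8]
contact_force: [0.4, -0.5, 1.5]
gripper_width: 0.0598
gripper_force: 0.0
```

```bash
python3 go.py 0.5133 -0.2514 0.053 10.5; python3 - <<'E'
from h import *
for n in ("scene","top"): snap(n,"g1"+n)
a=cv2.imread("pics/g1scene.png")[100:240,90:240];b=cv2.imread("pics/g1top.png")[160:300,310:460]
cv2.imwrite("pics/g1.png",cv2.resize(np.hstack([a,b]),(800,373),interpolation=cv2.INTER_CUBIC))
E
```

```text
t 2.0 pos [ 0.5112 -0.254   0.1483] rot [ 179.95   -0.25 -169.77] F [ 0.39 -0.5   1.47] M [-0.089 -0.055  0.   ] w 59.83 gf 0.0
shares [-0.0119  0.0084  0.3811] turn -0.0045
```

View pics/g1.png

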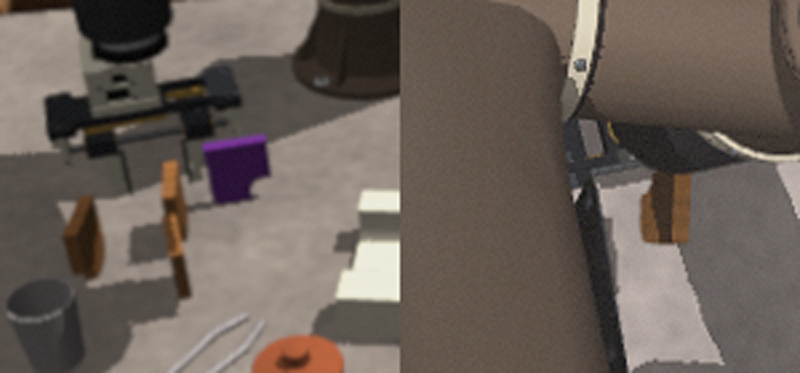

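The picture shows the open fingers, at about (105,165) and (190,155) in the crop, straddling the line of the chosen leaf at (172,200). I'll descend and close.

Emit:
step_arm(
  plan=[
    [-0.005,0.003,0.2,0,60],
    [-0.005,0.003,0.2,0,60],
    [-0.005,0.003,0.381,0,60],
    [-0.005,0.003,0.381,0,60],
    [-0.005,0.003,0.381,0,60],
    [-0.005,0.003,0.381,0,60],
  ],
)

```text
time_s: 2.6
tcp_pos: [0.5148, -0.2531, 0.0564]
eef_rot: [-179.9, 0.1, -169.7]
contact_force: [0.5, 0.0, 1.2]
gripper_width: 0.0599
gripper_force: 0.0
```

```bash
python3 go.py 0.5133 -0.2514 0.053 10.5
```

```text
t 2.6 pos [ 0.5148 -0.2531  0.0564] rot [-1.7993e+02  9.0000e-02 -1.6972e+02] F [0.48 0.05 1.21] M [-0.06  -0.064  0.047] w 59.88 gf 0.0
shares [0.0047 0.0078 0.0136] turn -0.0036
```

Emit:
step_arm(
  plan=[
    [0.003,0.006,0,0,60],
    [0.003,0.006,0,0,40],
    [0.003,0.006,0,0,25],
    [0.003,0.006,0,0,20],
    [0.003,0.006,0,0,10],
    [0.003,0.006,0,0,10],
    [0.003,0.006,0,0,10],
    [0.003,0.006,0,0,10],
    [0.003,0.006,0,0,10],
    [0.003,0.006,0,0,10],
  ],
  newtons=30,
)

```text
time_s: 3.43
tcp_pos: [0.5125, -0.2509, 0.0539]
eef_rot: [180.0, -0.0, -169.7]
contact_force: [0.4, -0.2, -1.4]
gripper_width: 0.016
gripper_force: 30.0
```

```bash
python3 go.py 0.5133 -0.2514 0.2 10.5
```

```text
t 3.4333 pos [ 0.5125 -0.2509  0.0539] rot [ 1.7999e+02 -2.0000e-02 -1.6974e+02] F [ 0.41 -0.16 -1.36] M [ 0.049 -0.018  0.013] w 16.0 gf 30.0
shares [-0.0026 -0.0023 -0.5844] turn -0.0039
```

Emit:
step_arm(
  plan=[
    [0,0,-0.1,0,10],
    [0,0,-0.24,0,10],
    [0,0,-0.38,0,10],
    [0,0,-0.5,0,10],
    [0,0,-0.5,0,10],
    [0,0,-0.5,0,10],
    [0,0,-0.5,0,10],
  ],
)

```text
time_s: 4.02
tcp_pos: [0.5121, -0.2507, 0.1786]
eef_rot: [180.0, -0.0, -169.7]
contact_force: [-0.1, -0.9, -0.9]
gripper_width: 0.0158
gripper_force: 30.0
```

```bash
python3 go.py 0.5181 0.0157 0.178 -12.2
```

```text
t 4.0167 pos [ 0.5121 -0.2507  0.1786] rot [ 1.7997e+02 -1.0000e-02 -1.6975e+02] F [-0.11 -0.9  -0.87] M [-0.038  0.044  0.042] w 15.75 gf 30.0
shares [-0.2132  1.0445  0.0029] turn 0.3742
```

Emit:
step_arm(
  plan=[
    [-0.05,0.15,0,0.08,10],
    [-0.1,0.3,0,0.16,10],
    [-0.13,0.45,0,0.24,10],
    [-0.16,0.6,0,0.32,10],
    [-0.18,0.75,0,0.374,10],
    [-0.2,0.88,0,0.374,10],
    [-0.213,0.96,0,0.374,10],
    [-0.213,1,0,0.374,10],
    [-0.213,1,0,0.374,10],
    [-0.213,1,0,0.374,10],
    [-0.213,1,0,0.374,10],
  ],
)

```text
time_s: 4.93
tcp_pos: [0.52, 0.0037, 0.1784]
eef_rot: [-180.0, -0.1, 167.8]
contact_force: [0.8, -0.5, -1.2]
gripper_width: 0.0161
gripper_force: 30.0
```

```bash
python3 go.py 0.5181 0.0157 0.09 -12.2; python3 - <<'E'
from h import *
for n in ("scene","top"): snap(n,"f1"+n)
a=cv2.imread("pics/f1scene.png")[100:240,180:330];b=cv2.imread("pics/f1top.png")[150:290,200:350]
cv2.imwrite("pics/f1.png",cv2.resize(np.hstack([a,b]),(800,373),interpolation=cv2.INTER_CUBIC))
E
```

```text
t 4.9333 pos [0.52   0.0037 0.1784] rot [-1.7995e+02 -7.0000e-02  1.6780e+02] F [ 0.82 -0.53 -1.21] M [-0.074 -0.003  0.002] w 16.06 gf 30.0
shares [0.0173 0.0456 0.3534] turn 0.0
```

View pics/f1.png

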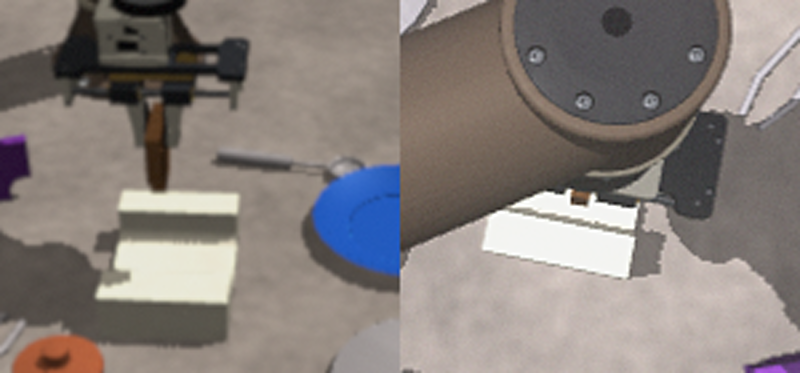

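The leaf hangs upright over the channel: in the scene crop it is at (157,145) above the stone, square by eye. I'll lower it to just above the floor.

Emit:
step_arm(
  plan=[
    [0.01,0.045,0,0,10],
    [0.01,0.045,0.1,0,10],
    [0.01,0.045,0.2,0,10],
    [0.01,0.045,0.28,0,10],
    [0.01,0.045,0.34,0,10],
    [0.01,0.045,0.38,0,10],
    [0.01,0.045,0.41,0,10],
    [0.01,0.045,0.41,0,10],
    [0.01,0.045,0.41,0,10],
  ],
)

```text
time_s: 5.78
tcp_pos: [0.5207, 0.016, 0.0768]
eef_rot: [-180.0, 0.0, 167.8]
contact_force: [0.3, 0.3, -0.3]
gripper_width: 0.0156
gripper_force: 30.0
```

```bash
python3 go.py 0.5181 0.0157 0.0685 -12.2
```

```text
t 5.7833 pos [0.5207 0.016  0.0768] rot [-1.7999e+02  1.0000e-02  1.6782e+02] F [ 0.27  0.25 -0.27] M [-0.08  -0.095  0.004] w 15.64 gf 30.0
shares [ 0.0098 -0.0032  0.0333] turn 0.0003
```

Emit:
step_arm(
  plan=[
    [0,0,0.01,0,10],
    [0,0,0.018,0,10],
    [0,0,0.022,0,10],
    [0,0,0.024,0,10],
    [0,0,0.026,0,10],
    [0,0,0.026,0,10],
  ],
)

```text
time_s: 6.28
tcp_pos: [0.5204, 0.0161, 0.0701]
eef_rot: [180.0, 0.0, 167.8]
contact_force: [-0.8, 0.5, 0.4]
gripper_width: 0.016
gripper_force: 30.0
```

Emit:
step_arm(
  plan=[
    [0,0,0.002,0,10],
    [0,0,0.004,0,10],
    [0,0,0.004,0,10],
  ],
)

```text
time_s: 6.53
tcp_pos: [0.5203, 0.016, 0.069]
eef_rot: [-180.0, -0.0, 167.8]
contact_force: [-0.3, -0.1, -0.3]
gripper_width: 0.0158
gripper_force: 30.0
```

Emit:
step_arm(
  plan=[
    [0,0,0.002,0,10],
    [0,0,0.004,0,10],
    [0,0,0.004,0,10],
  ],
)

```text
time_s: 6.78
tcp_pos: [0.5205, 0.016, 0.0688]
eef_rot: [-180.0, 0.0, 167.8]
contact_force: [-3.0, 0.3, 8.0]
gripper_width: 0.0159
gripper_force: 30.0
```

Emit:
step_arm(
  plan=[
    [0,0,-0.004,0,10],
    [0.008,0,-0.004,0,10],
    [0.014,0,-0.004,0,10],
    [0.018,0,-0.004,0,10],
    [0.02,0,-0.004,0,10],
    [0.022,0,-0.004,0,10],
    [0.022,0,-0.004,0,10],
  ],
)

```text
time_s: 7.37
tcp_pos: [0.5149, 0.0172, 0.069]
eef_rot: [-180.0, -0.0, 167.8]
contact_force: [-0.2, 0.3, -1.6]
gripper_width: 0.0163
gripper_force: 30.0
```

Emit:
step_arm(
  plan=[
    [0.002,0,0,0,10],
    [0.004,0,0,0,10],
    [0.004,0,0,0,10],
  ],
)

```text
time_s: 7.62
tcp_pos: [0.5139, 0.0174, 0.069]
eef_rot: [-180.0, -0.0, 167.8]
contact_force: [-0.1, 0.1, -0.6]
gripper_width: 0.0159
gripper_force: 30.0
```

Emit:
step_arm(
  plan=[
    [0.002,0,0,0,10],
    [0.004,0,0,0,10],
    [0.004,0,0,0,10],
  ],
)

```text
time_s: 7.87
tcp_pos: [0.513, 0.0176, 0.0691]
eef_rot: [180.0, -0.0, 167.8]
contact_force: [-0.6, 0.5, -1.1]
gripper_width: 0.0158
gripper_force: 30.0
```

Emit:
step_arm(
  plan=[
    [0.002,0,0,0,10],
    [0.004,0,0,0,10],
    [0.004,0,0,0,10],
  ],
)

```text
time_s: 8.12
tcp_pos: [0.5119, 0.0178, 0.0691]
eef_rot: [-180.0, -0.0, 167.8]
contact_force: [-1.0, 0.4, -1.4]
gripper_width: 0.0158
gripper_force: 30.0
```

Emit:
step_arm(
  plan=[
    [0.002,0,0,0,10],
    [0.003,0,0,0,10],
    [0.003,0,0,0,10],
  ],
)

```text
time_s: 8.37
tcp_pos: [0.5113, 0.018, 0.0691]
eef_rot: [-180.0, 0.0, 167.8]
contact_force: [0.5, 0.2, -0.0]
gripper_width: 0.0158
gripper_force: 30.0
```

Emit:
step_arm(
  plan=[
    [0.002,0,0,0,10],
    [0.003,0,0,0,10],
    [0.003,0,0,0,10],
  ],
)

```text
time_s: 8.62
tcp_pos: [0.5112, 0.0182, 0.0693]
eef_rot: [180.0, 0.1, 167.8]
contact_force: [4.2, -2.4, -1.4]
gripper_width: 0.016
gripper_force: 30.0
```

Emit:
step_arm(
  plan=[
    [0.002,0,0,0,10],
    [0.003,0,0,0,10],
    [0.003,0,0,0,10],
  ],
)

```text
time_s: 8.87
tcp_pos: [0.5112, 0.0183, 0.0694]
eef_rot: [180.0, 0.1, 167.9]
contact_force: [6.3, -3.6, -3.4]
gripper_width: 0.0159
gripper_force: 30.0
```

Emit:
step_arm(
  plan=[
    [0,0,0.003,0,10],
    [0,0,0.005,0,10],
    [0,0,0.005,0,10],
  ],
)

```text
time_s: 9.12
tcp_pos: [0.5113, 0.0185, 0.0688]
eef_rot: [180.0, 0.1, 167.9]
contact_force: [2.4, -2.6, 5.2]
gripper_width: 0.0156
gripper_force: 30.0
```

```bash
python3 go.py 0.5181 0.0157 0.0685 -12.2
```

```text
t 9.1167 pos [0.5113 0.0185 0.0688] rot [1.7995e+02 1.4000e-01 1.6787e+02] F [ 2.42 -2.63  5.17] M [-1.108 -1.383  0.014] w 15.57 gf 30.0
shares [-0.029  -0.0053  0.0015] turn 0.0011
```

Emit:
step_arm(
  plan=[
    [0.002,0,0.001,0,10],
    [0.004,0,0.002,0,10],
    [0.004,0,0.002,0,10],
    [0.004,0,0.002,0,10],
    [0.004,0,0.002,0,10],
    [0.004,0,0.002,0,10],
    [0.004,0,0.002,0,10],
    [0.004,0,0.002,0,10],
  ],
)

```text
time_s: 9.78
tcp_pos: [0.5113, 0.0186, 0.0689]
eef_rot: [179.9, 0.2, 167.9]
contact_force: [5.8, -4.8, 6.2]
gripper_width: 0.0156
gripper_force: 30.0
```

```bash
python3 go.py 0.5181 0.0157 0.0685 -12.2
```

```text
t 9.7833 pos [0.5113 0.0186 0.0689] rot [179.94   0.24 167.9 ] F [ 5.81 -4.79  6.16] M [-1.967 -2.129  0.068] w 15.59 gf 30.0
shares [-0.0292 -0.0057  0.0017] turn 0.0016
```

Emit:
step_arm(
  plan=[
    [0.002,-0.002,0.002,0,10],
    [0.003,-0.002,0.003,0,10],
    [0.003,-0.002,0.003,0,10],
    [0.003,-0.002,0.003,0,10],
    [0.003,-0.002,0.003,0,10],
    [0.003,-0.002,0.003,0,10],
    [0.003,-0.002,0.003,0,10],
    [0.003,-0.002,0.003,0,10],
    [0.003,-0.002,0.003,0,10],
  ],
)

```text
time_s: 10.53
tcp_pos: [0.5113, 0.0186, 0.0688]
eef_rot: [179.9, 0.3, 167.9]
contact_force: [6.3, -4.3, 11.1]
gripper_width: 0.0156
gripper_force: 30.0
```

```bash
python3 go.py 0.5181 0.0157 0.0685 -12.2
```

```text
t 10.5333 pos [0.5113 0.0186 0.0688] rot [179.9    0.33 167.92] F [ 6.31 -4.33 11.12] M [-1.652 -1.982  0.05 ] w 15.64 gf 30.0
shares [-0.0292 -0.0056  0.0015] turn 0.0019
```

Emit:
step_arm(
  plan=[
    [0.003,0,-0.001,0,10],
    [0.006,0,-0.002,0,10],
    [0.006,0,-0.002,0,10],
    [0.006,0,-0.002,0,10],
    [0.006,0,-0.002,0,10],
    [0.006,0,-0.002,0,10],
    [0.006,0,-0.002,0,10],
    [0.006,0,-0.002,0,10],
    [0.006,0,-0.002,0,10],
  ],
)

```text
time_s: 11.28
tcp_pos: [0.5109, 0.0188, 0.0692]
eef_rot: [179.9, 0.4, 167.9]
contact_force: [12.0, -8.2, 3.1]
gripper_width: 0.0164
gripper_force: 30.0
```

```bash
python3 go.py 0.5181 0.0157 0.0685 -12.2
```

```text
t 11.2833 pos [0.5109 0.0188 0.0692] rot [179.88   0.42 167.94] F [12.01 -8.23  3.1 ] M [-2.903 -4.286  0.106] w 16.38 gf 30.0
shares [-0.0309 -0.0061  0.0029] turn 0.0023
```

Emit:
step_arm(
  plan=[
    [0,0,0.002,0,10],
    [0,0,0.004,0,10],
    [0,0,0.005,0,10],
    [0,0,0.005,0,10],
    [0,0,0.005,0,10],
    [0,0,0.005,0,10],
    [0,0,0.005,0,10],
    [0,0,0.005,0,10],
    [0,0,0.005,0,10],
    [0,0,0.005,0,10],
  ],
)

```text
time_s: 12.12
tcp_pos: [0.511, 0.0189, 0.0689]
eef_rot: [179.9, 0.5, 168.0]
contact_force: [8.2, -6.0, 14.1]
gripper_width: 0.0161
gripper_force: 30.0
```

```bash
python3 go.py 0.5181 0.0157 0.0685 -12.2;  python3 - <<'E'
from h import *
for n in ("scene","top"): snap(n,"f2"+n)
a=cv2.imread("pics/f2scene.png")[140:240,190:300]
cv2.imwrite("pics/f2.png",cv2.resize(a,(660,600),interpolation=cv2.INTER_CUBIC))
E
```

```text
t 12.1167 pos [0.511  0.0189 0.0689] rot [179.87   0.46 167.96] F [ 8.22 -5.96 14.11] M [-2.514 -2.594  0.024] w 16.15 gf 30.0
shares [-0.0304 -0.0067  0.0019] turn 0.0027
```

View pics/f2.png

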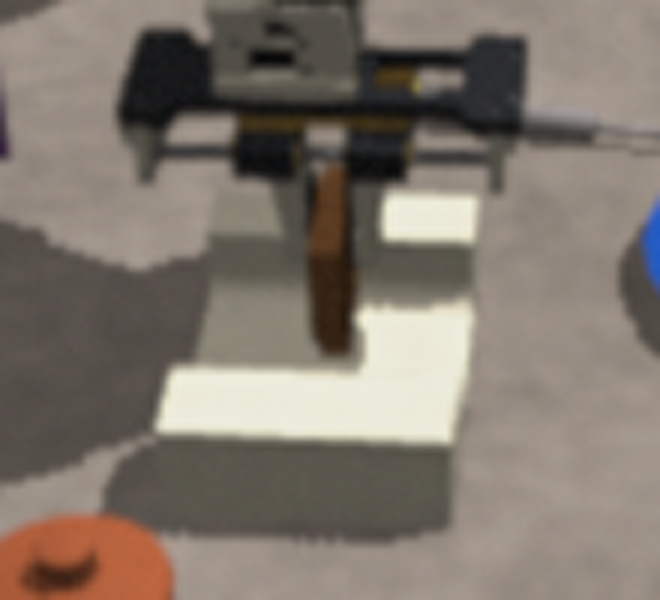

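The leaf stands in the channel at (333,260) in the crop, upright and against the near wall. I'll hold one more intermediate balance before leaving.

Emit:
step_arm(
  plan=[
    [0,0,-0.001,0,10],
    [0,0,-0.002,0,10],
    [0,0,-0.002,0,10],
    [0,0,-0.002,0,10],
    [0,0,-0.002,0,10],
    [0,0,-0.002,0,10],
    [0,0,-0.002,0,10],
    [0,0,-0.002,0,10],
    [0,0,-0.002,0,10],
    [0,0,-0.002,0,10],
  ],
)

```text
time_s: 13.05
tcp_pos: [0.511, 0.0189, 0.069]
eef_rot: [179.9, 0.4, 168.0]
contact_force: [9.5, -6.4, 10.0]
gripper_width: 0.0158
gripper_force: 30.0
```

```bash
python3 go.py 0.511 0.0189 0.0689 -12.2
```

```text
t 13.05 pos [0.511  0.0189 0.069 ] rot [179.87   0.44 167.95] F [ 9.54 -6.42  9.96] M [-2.574 -3.373  0.091] w 15.8 gf 30.0
shares [-0.0001 -0.0002  0.0003] turn 0.0025
```

Emit:
step_arm(
  plan=[
    [-0.01,0,-0.004,0,10],
    [-0.03,0,-0.02,0,10],
    [-0.05,0,-0.05,0,10],
    [-0.06,0,-0.08,0,10],
    [-0.06,0,-0.08,0,10],
    [-0.06,0,-0.08,0,10],
  ],
)

```text
time_s: 13.55
tcp_pos: [0.5213, 0.0154, 0.0866]
eef_rot: [180.0, 0.0, 167.8]
contact_force: [0.0, 0.4, -0.8]
gripper_width: 0.016
gripper_force: 30.0
```

```bash
python3 go.py 0.554 0.0096 0.0835 -12.2
```

```text
t 13.55 pos [0.5213 0.0154 0.0866] rot [1.7998e+02 1.0000e-02 1.6780e+02] F [ 0.02  0.38 -0.83] M [-0.047 -0.032  0.014] w 15.98 gf 30.0
shares [-0.1328  0.005   0.0125] turn 0.0001
```

Emit:
step_arm(
  plan=[
    [-0.04,0.003,0,0,10],
    [-0.08,0.003,0,0,10],
    [-0.11,0.003,0,0,10],
    [-0.13,0.003,0,0,10],
    [-0.13,0.003,0.008,0,10],
    [-0.13,0.003,0.016,0,10],
    [-0.13,0.003,0.022,0,10],
    [-0.13,0.003,0.022,0,10],
  ],
)

```text
time_s: 14.22
tcp_pos: [0.5525, 0.0091, 0.0802]
eef_rot: [-180.0, -0.1, 167.8]
contact_force: [-0.9, 0.7, -1.8]
gripper_width: 0.0159
gripper_force: 30.0
```

Emit:
step_arm(
  plan=[
    [0,0,0.002,0,10],
    [0,0,0.004,0,10],
    [0,0,0.004,0,10],
  ],
)

```text
time_s: 14.47
tcp_pos: [0.5531, 0.0093, 0.0799]
eef_rot: [180.0, 0.0, 167.8]
contact_force: [0.6, 0.5, -1.3]
gripper_width: 0.0161
gripper_force: 30.0
```

Emit:
step_arm(
  plan=[
    [0,0,0.002,0,10],
    [0,0,0.004,0,10],
    [0,0,0.004,0,10],
  ],
)

```text
time_s: 14.72
tcp_pos: [0.5531, 0.0093, 0.0788]
eef_rot: [180.0, 0.0, 167.8]
contact_force: [-0.4, 0.2, -0.5]
gripper_width: 0.0158
gripper_force: 30.0
```

Emit:
step_arm(
  plan=[
    [0,0,0.002,0,10],
    [0,0,0.003,0,10],
    [0,0,0.003,0,10],
  ],
)

```text
time_s: 14.97
tcp_pos: [0.5531, 0.0092, 0.0786]
eef_rot: [-180.0, 0.0, 167.8]
contact_force: [-2.5, 0.1, 4.8]
gripper_width: 0.0158
gripper_force: 30.0
```

Emit:
step_arm(
  plan=[
    [0,0,0.002,0,10],
    [0,0,0.003,0,10],
    [0,0,0.003,0,10],
  ],
)

```text
time_s: 15.22
tcp_pos: [0.5531, 0.0092, 0.0785]
eef_rot: [180.0, 0.0, 167.9]
contact_force: [-5.6, 1.6, 11.4]
gripper_width: 0.0159
gripper_force: 30.0
```

Emit:
step_arm(
  plan=[
    [0,0,-0.006,0,10],
    [-0.008,0,-0.006,0,10],
    [-0.014,0,-0.006,0,10],
    [-0.018,0,-0.006,0,10],
    [-0.02,0,-0.006,0,10],
    [-0.02,0,-0.006,0,10],
  ],
)

```text
time_s: 15.72
tcp_pos: [0.5581, 0.0081, 0.0787]
eef_rot: [-180.0, -0.0, 167.8]
contact_force: [-1.4, -0.8, 1.6]
gripper_width: 0.0157
gripper_force: 30.0
```

Emit:
step_arm(
  plan=[
    [-0.002,0,0,0,10],
    [-0.004,0,0,0,10],
    [-0.004,0,0,0,10],
  ],
)

```text
time_s: 15.97
tcp_pos: [0.559, 0.0079, 0.0788]
eef_rot: [-180.0, -0.0, 167.8]
contact_force: [-1.2, -0.3, 1.2]
gripper_width: 0.0159
gripper_force: 30.0
```

Emit:
step_arm(
  plan=[
    [-0.002,0,0,0,10],
    [-0.003,0,0,0,10],
    [-0.003,0,0,0,10],
  ],
)

```text
time_s: 16.22
tcp_pos: [0.5598, 0.0078, 0.0788]
eef_rot: [180.0, -0.0, 167.8]
contact_force: [-1.3, 0.0, 0.6]
gripper_width: 0.0155
gripper_force: 30.0
```

Emit:
step_arm(
  plan=[
    [-0.002,0,-0.001,0,10],
    [-0.003,0,-0.001,0,10],
    [-0.003,0,-0.001,0,10],
  ],
)

```text
time_s: 16.47
tcp_pos: [0.5601, 0.0077, 0.0788]
eef_rot: [-180.0, -0.0, 167.8]
contact_force: [-2.0, 0.5, 0.1]
gripper_width: 0.0158
gripper_force: 30.0
```

Emit:
step_arm(
  plan=[
    [-0.002,0,0,0,10],
    [-0.003,0,0,0,10],
    [-0.003,0,0,0,10],
  ],
)

```text
time_s: 16.72
tcp_pos: [0.5602, 0.0076, 0.0789]
eef_rot: [-180.0, -0.1, 167.8]
contact_force: [-5.7, 3.6, 4.7]
gripper_width: 0.0159
gripper_force: 30.0
```

Emit:
step_arm(
  plan=[
    [-0.002,0,0,0,10],
    [-0.003,0,0,0,10],
    [-0.003,0,0,0,10],
  ],
)

```text
time_s: 16.97
tcp_pos: [0.5602, 0.0075, 0.0789]
eef_rot: [-180.0, -0.2, 167.8]
contact_force: [-8.8, 4.6, 6.9]
gripper_width: 0.0159
gripper_force: 30.0
```

Emit:
step_arm(
  plan=[
    [-0.001,0,0.001,0,10],
    [-0.001,0,0.002,0,10],
    [-0.001,0,0.002,0,10],
    [-0.001,0,0.002,0,10],
    [-0.001,0,0.002,0,10],
    [-0.001,0,0.002,0,10],
    [-0.001,0,0.002,0,10],
    [-0.001,0,0.002,0,10],
    [-0.001,0,0.002,0,10],
    [-0.001,0,0.002,0,10],
  ],
)

```text
time_s: 17.8
tcp_pos: [0.5603, 0.0075, 0.0789]
eef_rot: [-180.0, -0.2, 167.8]
contact_force: [-11.2, 4.3, 12.3]
gripper_width: 0.0158
gripper_force: 30.0
```

Emit:
step_arm(
  plan=[
    [0,0,0.002,0,10],
    [-0.002,0,0.003,0,10],
    [-0.002,0,0.003,0,10],
    [-0.002,0,0.003,0,10],
    [-0.002,0,0.003,0,10],
    [-0.002,0,0.003,0,10],
    [-0.002,0,0.003,0,10],
    [-0.002,0,0.003,0,10],
    [-0.002,0,0.003,0,10],
    [-0.002,0,0.003,0,10],
  ],
)

```text
time_s: 18.63
tcp_pos: [0.5603, 0.0075, 0.0789]
eef_rot: [-180.0, -0.2, 167.8]
contact_force: [-16.2, 7.3, 20.7]
gripper_width: 0.0158
gripper_force: 30.0
```

Emit:
step_arm(
  plan=[
    [0,0,-0.002,0,10],
    [0,0,-0.004,0,10],
    [0,0,-0.004,0,10],
    [0,0,-0.004,0,10],
    [0,0,-0.004,0,10],
    [0,0,-0.004,0,10],
    [0,0,-0.004,0,10],
    [0,0,-0.004,0,10],
    [0,0,-0.004,0,10],
  ],
)

```text
time_s: 19.38
tcp_pos: [0.5603, 0.0075, 0.0789]
eef_rot: [-180.0, -0.2, 167.8]
contact_force: [-13.6, 6.3, 12.7]
gripper_width: 0.0158
gripper_force: 30.0
```

Emit:
step_arm(
  plan=[
    [-0.002,0,-0.001,0,10],
    [-0.002,0,-0.002,0,10],
    [-0.002,0,-0.002,0,10],
    [-0.002,0,-0.002,0,10],
    [-0.002,0,-0.002,0,10],
    [-0.002,0,-0.002,0,10],
    [-0.002,0,-0.002,0,10],
    [-0.002,0,-0.002,0,10],
  ],
)

```text
time_s: 20.05
tcp_pos: [0.5604, 0.0074, 0.079]
eef_rot: [-180.0, -0.3, 167.8]
contact_force: [-12.5, 6.7, 8.6]
gripper_width: 0.0156
gripper_force: 30.0
```

```bash
python3 go.py 0.5603 0.0075 0.0789 -12.2;  python3 - <<'E'
from h import *
snap("scene","f3s"); a=cv2.imread("pics/f3s.png")[140:240,190:300]
cv2.imwrite("pics/f3.png",cv2.resize(a,(660,600),interpolation=cv2.INTER_CUBIC))
E
```

```text
t 20.05 pos [0.5604 0.0074 0.079 ] rot [-179.96   -0.26  167.8 ] F [-12.47   6.7    8.59] M [2.711 4.718 0.05 ] w 15.64 gf 30.0
shares [0.0005 0.0002 0.0005] turn 0.0
```

View pics/f3.png

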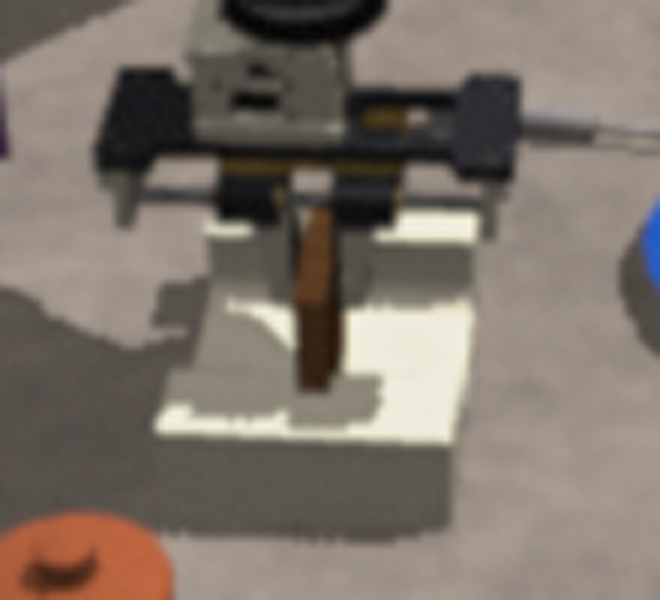

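Leaf over the far lip, overhang on top, upright (crop (318,310)); force balances were held on both faces. I'll back off, lift, and locate the dispenser relative to the plate.

Emit:
step_arm(
  plan=[
    [0.02,0,-0.008,0,10],
    [0.04,0,-0.03,0,10],
    [0.06,0,-0.1,0,10],
    [0.06,0,-0.2,0,10],
    [0.06,0,-0.34,0,10],
    [0.06,0,-0.46,0,10],
    [0.06,0,-0.52,0,10],
    [0.06,0,-0.52,0,10],
    [0.06,0,-0.52,0,10],
  ],
)

```text
time_s: 20.85
tcp_pos: [0.5491, 0.0104, 0.2106]
eef_rot: [179.9, 0.2, 167.8]
contact_force: [-0.4, 1.0, -1.1]
gripper_width: 0.0158
gripper_force: 30.0
```

```bash
python3 go.py 0.475 0.292 0.21 10; python3 - <<'E'
from h import *
print("dispenser base",onz("scene",398,210,0),"top",onz("top",70,172,.17), proj("top",[.475,.292,.03]))
im=eyes.capture("top");s=im.astype(int)
b=((s[...,2]>120)&(s[...,2]-s[...,0]>60)).astype(np.uint8); b[:,280:]=0
c=max(cv2.findContours(b,0,2)[0],key=cv2.contourArea)
print(cv2.minEnclosingCircle(np.array([onz("top",*q,.022)[:2] for q in c[:,0]],np.float32)))
E
```

```text
t 20.85 pos [0.5491 0.0104 0.2106] rot [1.7990e+02 1.7000e-01 1.6782e+02] F [-0.37  1.01 -1.1 ] M [ 0.     0.02  -0.031] w 15.84 gf 30.0
shares [0.5275 1.0386 0.0028] turn -0.3697
dispenser base [ 6.33804886e-01  4.65785895e-01 -1.11022302e-16] top [0.61872355 0.4681329  0.17      ] [158.34831359 236.43511773]
((0.4616590142250061, 0.2126586139202118), 0.06629029661417007)
```

Emit:
step_arm(
  plan=[
    [0.08,0.15,0,-0.06,10],
    [0.16,0.3,0,-0.12,10],
    [0.24,0.45,0,-0.2,10],
    [0.32,0.6,0,-0.28,10],
    [0.4,0.75,0,-0.37,10],
    [0.46,0.88,0,-0.37,10],
    [0.527,0.96,0,-0.37,10],
    [0.527,1,0,-0.37,10],
    [0.527,1,0,-0.37,10],
    [0.527,1,0,-0.37,10],
  ],
)

```text
time_s: 21.73
tcp_pos: [0.472, 0.2822, 0.208]
eef_rot: [-179.9, -0.1, -169.9]
contact_force: [-0.3, -0.3, -0.7]
gripper_width: 0.0162
gripper_force: 30.0
```

```bash
python3 go.py 0.479 0.296 0.0688 10
```

```text
t 21.7333 pos [0.472  0.2822 0.208 ] rot [-1.7991e+02 -1.0000e-01 -1.6992e+02] F [-0.35 -0.29 -0.7 ] M [-0.005  0.016 -0.01 ] w 16.23 gf 30.0
shares [-0.0381  0.0504  0.5566] turn 0.0014
```

Emit:
step_arm(
  plan=[
    [-0.038,0.05,0.1,0,10],
    [-0.038,0.05,0.22,0,10],
    [-0.038,0.05,0.34,0,10],
    [-0.038,0.05,0.44,0,10],
    [-0.038,0.05,0.51,0,10],
    [-0.038,0.05,0.55,0,10],
    [-0.038,0.05,0.57,0,10],
    [-0.038,0.05,0.57,0,10],
    [-0.038,0.05,0.57,0,10],
  ],
)

```text
time_s: 22.48
tcp_pos: [0.4803, 0.2963, 0.0675]
eef_rot: [180.0, 0.0, -170.0]
contact_force: [0.4, -0.7, 0.0]
gripper_width: 0.0159
gripper_force: 30.0
```

Emit:
step_arm(
  plan=[
    [0,0,0.008,0,10],
    [0,0,0.014,0,10],
    [0,0,0.018,0,10],
    [0,0,0.02,0,10],
    [0,0,0.02,0,10],
  ],
)

```text
time_s: 22.9
tcp_pos: [0.4796, 0.2965, 0.062]
eef_rot: [180.0, 0.0, -170.0]
contact_force: [0.2, -0.8, -0.5]
gripper_width: 0.0158
gripper_force: 30.0
```

Emit:
step_arm(
  plan=[
    [0,0,0.002,0,10],
    [0,0,0.004,0,10],
    [0,0,0.004,0,10],
  ],
)

```text
time_s: 23.15
tcp_pos: [0.4796, 0.2964, 0.0608]
eef_rot: [-180.0, -0.0, -170.0]
contact_force: [-0.8, 0.2, -0.3]
gripper_width: 0.0155
gripper_force: 30.0
```

Emit:
step_arm(
  plan=[
    [0,0,0.004,0,10],
    [0,0,0.007,0,10],
    [0,0,0.009,0,10],
    [0,0,0.009,0,10],
  ],
)

```text
time_s: 23.48
tcp_pos: [0.4796, 0.2963, 0.0584]
eef_rot: [-180.0, -0.0, -170.0]
contact_force: [0.2, 0.0, -0.9]
gripper_width: 0.0159
gripper_force: 30.0
```

Emit:
step_arm(
  plan=[
    [0,0,0.002,0,10],
    [0,0,0.003,0,10],
    [0,0,0.003,0,10],
  ],
)

```text
time_s: 23.73
tcp_pos: [0.4797, 0.2964, 0.0579]
eef_rot: [180.0, 0.0, -170.0]
contact_force: [0.6, 1.0, -0.3]
gripper_width: 0.0159
gripper_force: 30.0
```

Emit:
step_arm(
  plan=[
    [0,0,0.002,0,10],
    [0,0,0.003,0,10],
    [0,0,0.003,0,10],
  ],
)

```text
time_s: 23.98
tcp_pos: [0.4798, 0.2964, 0.0579]
eef_rot: [180.0, 0.0, -170.0]
contact_force: [-2.8, -1.2, 6.7]
gripper_width: 0.0159
gripper_force: 30.0
```

Emit:
step_arm(
  plan=[
    [0,0,-0.001,0,16],
    [0,0,-0.001,0,18],
    [0,0,-0.001,0,20],
    [0,0,-0.001,0,24],
    [0,0,-0.001,0,30],
    [0,0,-0.001,0,40],
    [0,0,-0.001,0,50],
    [0,0,-0.001,0,50],
    [0,0,-0.001,0,50],
  ],
  newtons=5,
)

```text
time_s: 24.73
tcp_pos: [0.4796, 0.2964, 0.0573]
eef_rot: [-180.0, -0.0, -170.0]
contact_force: [0.2, 0.0, -0.1]
gripper_width: 0.0483
gripper_force: 0.0
```

Emit:
step_arm(
  plan=[
    [0,0,-0.06,0,50],
    [0,0,-0.14,0,50],
    [0,0,-0.24,0,50],
    [0,0,-0.36,0,50],
    [0,0,-0.5,0,50],
    [0,0,-0.62,0,50],
    [0,0,-0.7,0,50],
    [0,0,-0.7,0,50],
    [0,0,-0.7,0,50],
    [0,0,-0.7,0,50],
  ],
)

```text
time_s: 25.57
tcp_pos: [0.4792, 0.2961, 0.2317]
eef_rot: [-180.0, -0.0, -170.0]
contact_force: [-0.5, -0.1, -0.4]
gripper_width: 0.05
gripper_force: 0.0
```

```bash
python3 go.py 0.479 0.296 0.0688 10; python3 - <<'E'
from h import *
snap("scene","e")
E
```

```text
t 25.5667 pos [0.4792 0.2961 0.2317] rot [-1.8000e+02 -5.0000e-02 -1.6999e+02] F [-0.52 -0.07 -0.4 ] M [0.014 0.015 0.038] w 50.02 gf 0.0
shares [ 2.000e-04 -1.000e-04  6.515e-01] turn 0.0002
```

View pics/e.png

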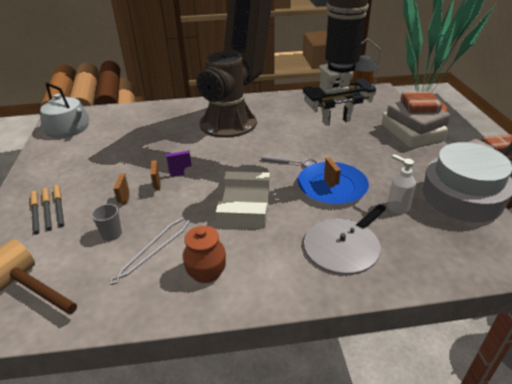

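The leaf stands on the plate at (332,173), the gripper is clear above it, and everything else looks undisturbed. I'll hand the job in.

```bash
python3 -c "
from plant import workorder
print(workorder.close_job())"
```

```text
the job is handed in; nothing more can be done
None
```

I tried the matching leaf in the near-wall hollow and over the far-wall lip, held each fit by feel at roughly 5 to 21 N, stood it on the blue plate and handed the job in at about 26 s; no verdict came back.

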